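Unpack the slide-lid case onto the tiered stand

ROBOT

A 6-joint arm with a two-finger parallel gripper is mounted at the origin on the work surface. World frame = base frame: x ahead of the robot, y to its left, z up, the work surface at z = 0. Lengths are in mm, angles in rad, forces in N, time in s.
With the tool pointing down it reaches from about 325 to 775 mm from the base axis. Payload 9.3 kg.
Tool frame: the origin (TCP) lies between the finger pads; the fingertips stand 11 mm ahead of it and the grasp point (between the pads) lies 8 mm behind it; z points along the fingers, y is the direction in which the jaws open and shut (so a half turn about z gives the same grasp; the last joint's range is limited). The gripper opens to 85 mm and grips with 20 to 120 N. Pads are 22 mm wide; open, the fingers measure 114 mm over their backs; the gripper's body (76 mm by 85 mm) begins 54 mm behind the grasp point. The pads swing forward as they close: fully open they stand 13 mm farther back than shut.
Start: joints at [-1.418, 0.259, 0.021, 1.334, 0, 1.418], TCP at [165.574, -524.483, 242.279] pointing down, gripper open.
Joint ranges: [-3.04, 3.04], [-0.91, 1.82], [-1.04, 1.36], [-1.92, 1.95], [-1.52, 1.45], [-3.14, 3.14]. Speed limits (rad/s): [2.22, 2.22, 2.79, 3.14, 3.14, 3.14].

INTERFACE

Orientations are given as a 3x3 rotation matrix whose columns are the frame's x, y, z axes.
In Python, from bench import * gives the robot as it stands. The module is installed in compiled form; this text tells all that it offers. Calls block until the motion is done:
- move_ptp(position, orientation): joint-space move of the TCP to a pose.
- move_l(position, orientation=None, speed=150): straight line of the TCP; orientation=None keeps the orientation; speed is the mean speed in mm/s.
- move_joints(angles): joint-space move.
- gripper_to(opening, squeeze=None): finger opening in mm; squeeze is the grip in N (None keeps the last); returns when the fingers have stopped.
- hold(seconds).
- solve_ik(position, orientation): joint angles nearest the present ones, or None.
- state(): the state.
- get_image(name): name is "scene" or "side" or "wrist"; returns a dict with "img" (480x640x3 uint8, red, green, blue), "depth" (480x640 float32, mm along the optical axis (not along the pixel's ray), 0 where there is no reading), "vfov" (degrees; the focal length in pixels is half the picture's height over the tangent of half this angle, whatever the lens; pixels are square), "cx", "cy" (the principal point, pixels), "rvec" (rotation vector, rad) and "tvec" (3), from world to camera coordinates, as OpenCV has them. Camera axes: x right, y down, z forward; pixel columns grow to the right and rows downward; lengths in mm; the calibration is good to about 2 mm. A picture is of the moment at which its call begins.
A pose or a line that the arm cannot do raises Unreachable and nothing moves.
- job_done(): hands the job in, once; it reports no verdict.
The state is a dict: "time": time; "joint_pos": joint angles; "qd": joint speeds; "joint_efforts": joint torques, N m; "tcp_pos": TCP position; "orientation": TCP orientation; "force": force on the tool from outside, world axes, zero at the start; "wrist_torque": the same for the moment, N m; "width": finger opening in mm.
Only numpy, scipy, OpenCV 4.12 (cv2) and the standard library are available. Lean on these libraries where they do the work, as an engineer would, in place of code of your own. Each camera call takes 0.05 s, during which the arm holds its last target. There are 200 camera calls.

TASK

Open the plywood case: lift the handle end of its sliding lid over the stop lip, slide the lid out of its grooves, and lay it flat, handle up, on the middle of the cardboard pad. Then lift the black parts tray out of the case, keeping it level, and lower it gently onto the tiered stand so that all four corner holes drop over the four posts and it sits down level on the shoulders; let go. Leave the carton, the tape dispenser and the tape roll where they are.

Things in the scene. Friction and masses are not known exactly. Their poses are not given: they have to be found in the camera images.
- case: Open plywood case fixed to the bench, 200 (x) x 150 (y) x 80 mm high; origin at the centre of its underside. Side walls 12 mm thick, each with a ledge at z = 64 mm that carries the lid. Front wall at -x (roughly towards the robot), 9 mm thick, with the stop lip on top; rear wall at x = +91 to +100 mm, z to 80 mm. Inside 182 x 126 mm, floor at z = 6 mm. The lid leaves only towards -x.
- lip_top (a point): Middle of the top of the case's stop lip, at case x = -95.5 mm, z = 70 mm; the lip spans x = -91 to -100 mm and stands 6 mm above the ledges, level with the shut lid's top, so the lid's front end must be raised over it.
- strip_end (a point): Midway between the front ends of the two groove strips, at case x = +50 mm, y = 0, z = 74 mm. The strips run from here to x = +100 mm along both sides (y = +-63 to +-75 mm), underside at z = 74 mm, top at 80 mm; they trap the shut lid's rear 38 mm with 4 mm of play in height.
- lid: Loose light-wood sliding lid, 176 (x) x 136 (y) x 6 mm, about 0.12 kg; origin at the centre of its underside, z up. Shut, it lies on the ledges, axes as the case's. Tilting it 0.07 rad about its rear (+x) bottom edge raises the front edge 12 mm (0.10 rad is the most the grooves allow). Pulled 40 mm towards -x, its rear edge is clear of the strips and it can be lifted off.
- lid_handle (a point): Centre of the lid's upright batten handle, 12 mm thick (x) x 60 mm long (y) x 28 mm tall, standing on the lid's top: at x = -60 mm, y = 0, z = 20 mm from the lid's origin (its top 34 mm above the lid's underside).
- lid_front (a point): Middle of the lid's front bottom edge (x = -88 mm from its origin).
- lid_rear (a point): Middle of the lid's rear bottom edge (x = +88 mm from its origin).
- tray: Loose black plastic tray, 160 (x) x 106 (y) mm, about 0.28 kg, on the case floor under the lid (about 10 mm free all round), axes nearly as the case's; origin at the centre of its underside. Floor 8 mm thick, rim to z = 19 mm, four 16 mm square through holes at x = +-66, y = +-39 mm; steel collars 18 mm high at |y| above 23 mm. Either way round fits the stand.
- tray_handle (a point): Grip height on the tray's centre handle, an upright bar 12 mm thick (x) x 60 mm long (y) reaching from the tray floor to 50 mm above the tray's underside; this point is 38 mm above the underside.
- stand: Tiered stand fixed to the bench: aluminium base 190 (x) x 136 (y) x 8 mm, origin at the centre of its underside, z up. Four posts at x = +-66, y = +-39 mm: 22 mm thick up to a shoulder at z = 45 mm, then a 10 mm pin to z = 65 mm tapering to 4 mm at z = 75 mm. The seated tray's underside lies at z = 45 mm.
- stand_seat (a point): Where the seated tray's origin belongs: centre of the stand at shoulder height, 45 mm above the bench.
- pad: Cardboard pad, 230 (x) x 190 (y) x 3 mm, fixed flat on the bench; origin at the centre of its underside. The lid goes on it (underside then 3 mm above the bench).
- carton: Bystander: small brown carton, 70 x 100 x 80 mm, loose, beyond the work; origin under its centre. Leave alone.
- dispenser: Bystander: red tape dispenser with a tape roll, about 110 x 54 x 82 mm, loose, beyond the work; origin under its middle. Leave alone.
- tape_roll: Bystander: blue tape roll lying flat, 90 mm across, 48 mm high, loose, off to the robot's left; origin under its centre. Leave alone.
Not all that is in view belongs to the job. Of the things that look like the stand, take the one that is farthest to the robot's left at the start. There is more than one size of the lid; the job needs the larger.

How it is judged:
By the outcome, as a careful person would: the job done as asked, in the order asked, and still so for the second after the job is handed in, with the robot touching nothing.
It also fails if it takes over 64 s, if anything falls off the work surface, if the arm or the gripper's body presses on something with over 40 N, if the wrist force passes 120 N, or if a joint passes its speed limit or range.

## Working session

There is one attempt and no reset: what is moved stays moved. The work goes in short steps, each a Python script; the robot and the scene stay as the last script left them, time stands still between calls to the robot, and variables do not carry over. Pictures are saved under pics/ and viewed, about 8 in all and at most 12, crops included, and the job is handed in when it is done.

```bash
mkdir -p pics
cat > h.py <<'E'
from bench import *
import numpy as np, cv2
def cam(n):
    c=get_image(n); c['f']=240/np.tan(np.radians(c['vfov'])/2); c['R']=cv2.Rodrigues(np.array(c['rvec'],float))[0]; c['t']=np.array(c['tvec'],float).ravel(); return c
def cloud(c):
    v,u=np.mgrid[0:480,0:640]; d=c['depth']
    p=np.stack([(u-c['cx'])/c['f']*d,(v-c['cy'])/c['f']*d,d],-1)
    w=(p-c['t'])@c['R']; w[d<=0]=np.nan; return w
def save(c,n): cv2.imwrite('pics/'+n,c['img'][...,::-1])
def down(a): # jaw (tool y) direction at angle a in world xy, z down
    y=np.array([np.cos(a),np.sin(a),0]); z=np.array([0,0,-1.]); return np.column_stack([np.cross(y,z),y,z])
E
python3 - <<'E'
from h import *
import pickle
s=state();print(s['orientation'],s['time'],s['width'])
a={}
for n in('scene','side'):
    c=cam(n);save(c,n+'0.png');a[n]=c;print(n,-c['R'].T@c['t'],c['f'])
    w=cloud(c)
    for v in range(40,480,80): print([tuple(np.round(w[v,u]).tolist()) for u in range(40,640,140)])
pickle.dump(a,open('a.pkl','wb'))
E
```

```text
[[ 9.53599763e-01  3.01077159e-01 -1.89143451e-04]
 [ 3.01077146e-01 -9.53598912e-01  1.29139958e-03]
 [ 2.08443928e-04 -1.28842510e-03 -9.99999148e-01]] 0.0 85.3246178678926
scene [1007.43867275 -806.08326789 1184.05642387] 536.8467295215281
[(104.0, -298.0, 715.0), (260.0, -114.0, 680.0), (-769.0, 2058.0, -533.0), (364.0, 1371.0, 76.0), (855.0, 2057.0, -79.0)]
[(202.0, -407.0, 646.0), (234.0, -133.0, 498.0), (115.0, 638.0, 2.0), (426.0, 1444.0, -352.0), (1011.0, 2030.0, -474.0)]
[(-1008.0, 40.0, -507.0), (78.0, -60.0, 123.0), (375.0, 223.0, 50.0), (728.0, 513.0, -1.0), (1178.0, 1750.0, -752.0)]
[(190.0, -535.0, 337.0), (189.0, -217.0, -3.0), (532.0, -27.0, 27.0), (853.0, 203.0, -0.0), (1300.0, 1183.0, -745.0)]
[(70.0, -591.0, -1.0), (359.0, -406.0, -6.0), (654.0, -222.0, -1.0), (949.0, -38.0, 4.0), (1394.0, 751.0, -741.0)]
[(236.0, -722.0, -1.0), (497.0, -558.0, -2.0), (761.0, -392.0, 0.0), (1037.0, 148.0, -761.0), (1471.0, 414.0, -746.0)]
side [ 284.2079354   949.80998004 1195.22703811] 482.10309202876937
[(1645.0, -494.0, 285.0), (1658.0, -1537.0, -275.0), (776.0, -1374.0, -99.0), (196.0, -48.0, 670.0), (-911.0, -2419.0, -488.0)]
[(1651.0, -315.0, 58.0), (1647.0, -1276.0, -656.0), (614.0, -596.0, -2.0), (68.0, -701.0, -1.0), (-566.0, -1023.0, -150.0)]
[(1650.0, -117.0, -181.0), (1437.0, -704.0, -742.0), (523.0, -158.0, 7.0), (58.0, -256.0, 0.0), (-840.0, -1167.0, -755.0)]
[(1653.0, 93.0, -441.0), (866.0, 245.0, 6.0), (447.0, 211.0, 79.0), (53.0, 87.0, 15.0), (-759.0, -607.0, -754.0)]
[(1641.0, 327.0, -702.0), (773.0, 481.0, -3.0), (407.0, 407.0, -3.0), (44.0, 335.0, 1.0), (-691.0, -168.0, -745.0)]
[(1489.0, 613.0, -753.0), (680.0, 685.0, 39.0), (365.0, 607.0, -5.0), (38.0, 541.0, -2.0), (-643.0, 177.0, -750.0)]
```

View pics/scene0.png

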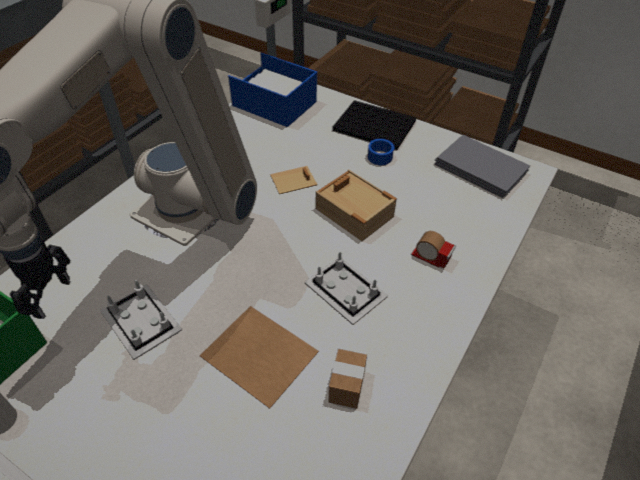

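View pics/side0.png

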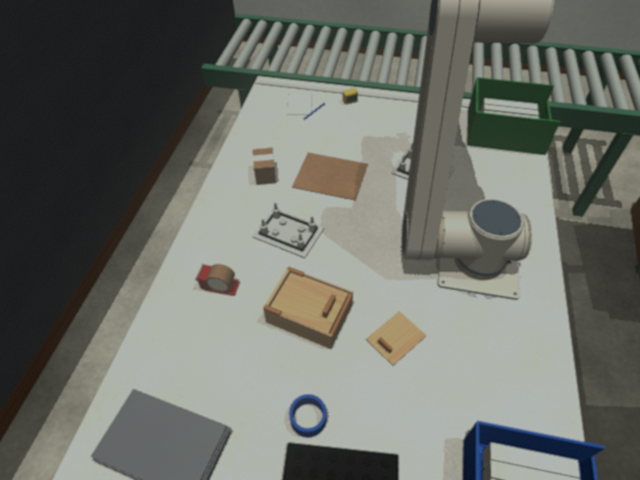

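The scene view shows the case at about (355,203), the wanted stand (farther left, +y) at (346,287), the decoy stand at (142,320) and the pad at (260,352). The small decoy lid is at (293,180). Next I'll enlarge these to read corners.

Run:
```python
import pickle,cv2,numpy as np
a=pickle.load(open('a.pkl','rb'))
def crop(n,u,v,w,h,k):
    o=cv2.resize(a[n]['img'][v:v+h,u:u+w,::-1],None,fx=k,fy=k,interpolation=cv2.INTER_CUBIC)
    for i in range(0,w,10):
        cv2.line(o,(i*k,0),(i*k,10 if (u+i)%50 else 25),(0,0,255),1)
        if (u+i)%20==0: cv2.putText(o,str(u+i),(i*k+2,20),0,.4,(0,0,255),1)
    for i in range(0,h,10):
        cv2.line(o,(0,i*k),(10,i*k),(0,0,255),1)
        if (v+i)%20==0: cv2.putText(o,str(v+i),(2,i*k-2),0,.4,(0,0,255),1)
    return o
A=crop('scene',300,160,100,170,4)[:600]; 
cv2.imwrite('pics/c1.png',np.hstack([crop('scene',300,165,100,150,4),crop('side',250,200,110,150,4)[:, :400]]))
A=crop('scene',195,300,130,110,3); B=crop('side',285,145,90,60,3)
o=np.zeros((600,800,3),np.uint8); o[:330,:390]=A; o[:180,400:670]=B
E=crop('scene',300,245,95,80,4); 
o[270:270+320,400:780]=E; cv2.imwrite('pics/c2.png',o)
```

```text
(no output)
```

View pics/c1.png

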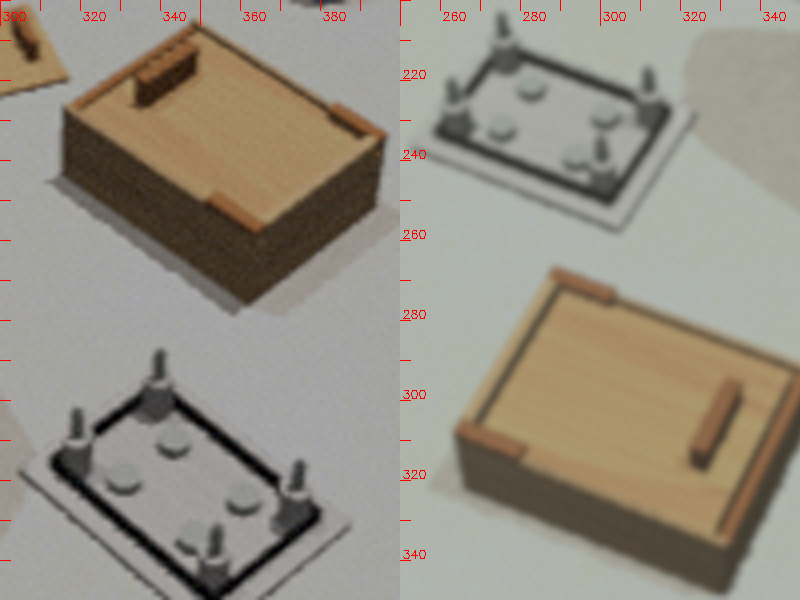

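View pics/c2.png

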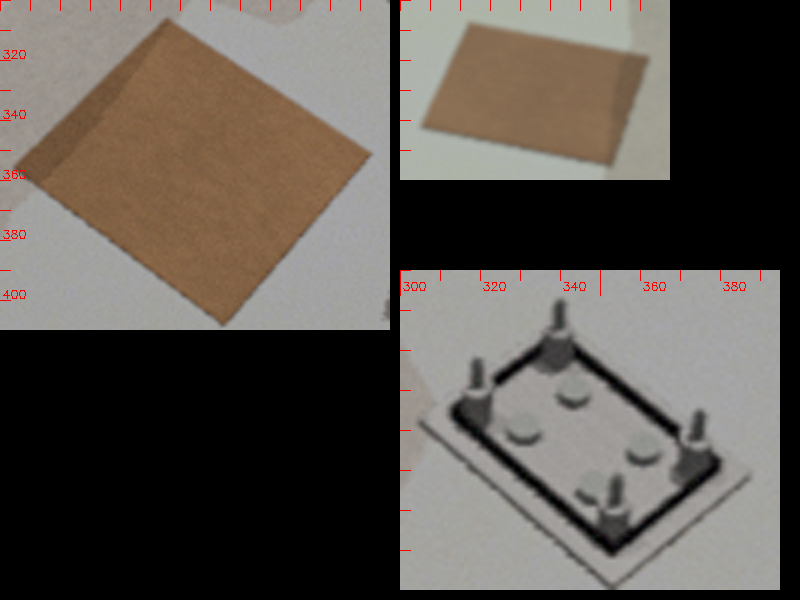

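c1 shows the shut lid with its handle at scene px (342,182) and the strip ends at (365,223) and (396,199). The stand pin tips are at (319,267), (340,253), (375,281) and (354,297). c2 gives the pad corners (251,306), (200,356), (270,408) and (319,351).

```bash
cat >> h.py <<'E'
def ray(c,u,v,z):
    d=c['R'].T@np.array([(u-c['cx'])/c['f'],(v-c['cy'])/c['f'],1]); o=-c['R'].T@c['t']; return (o+d*(z-o[2])/d[2])
E
python3 - <<'E'
from h import *
import pickle
a=pickle.load(open('a.pkl','rb'))
P={'case':[('scene',361.5,241.5,0),('scene',365.5,223,80),('scene',396.25,199,80),('scene',316,191.5,70),('scene',349.5,170.5,70),('side',288.75,267,80),('side',264.5,307,80),('side',332,335,70),('side',331.25,348.7,0)],
'handle':[('scene',341.75,182,98),('side',329,303,98)],
'stand':[('scene',319.25,267.5,75),('scene',340,253,75),('scene',374.75,280.75,75),('scene',354,297,75),('side',275.75,203.5,75),('side',263.5,220.5,75),('side',312,217.5,75),('side',300.25,235,75),('scene',304.5,283,8),('scene',353,324.25,8),('scene',387.5,296.75,8),('side',304.25,258,8),('side',324.25,228.75,8)],
'pad':[('scene',250.7,306,3),('scene',200,356,3),('scene',269.7,408.3,3),('scene',318.7,351,3),('side',308.3,152.3,3),('side',368,164,3),('side',356,200,3),('side',292,187.3,3)]}
for k,l in P.items():
    print(k)
    for n,u,v,z in l: print('  ',n,z,ray(a[n],u,v,z)[:2].round(1))
E
```

```text
case
   scene 0 [547.7 181.5]
   scene 80 [553.4 184. ]
   scene 80 [582.8 322.7]
   scene 70 [355.8 229.8]
   scene 70 [392.8 371.8]
   side 80 [542.7 185.1]
   side 80 [574.5 325.6]
   side 70 [382.9 366.2]
   side 0 [383.4 370.4]
handle
   scene 98 [415.3 282.4]
   side 98 [405.8 290.1]
stand
   scene 75 [527.2 -24.5]
   scene 75 [547.8  49.7]
   scene 75 [674.   15.6]
   scene 75 [654.  -59.5]
   side 75 [644.7 -51.6]
   side 75 [663.3  25.4]
   side 75 [518.8 -15.9]
   side 75 [538.6  59.8]
   scene 8 [493.3 -46.2]
   scene 8 [673.7 -92. ]
   scene 8 [709.   35.1]
   side 8 [520.9  93.3]
   side 8 [483.8 -34. ]
pad
   scene 3 [ 412.2 -185.3]
   scene 3 [ 397.7 -373.6]
   scene 3 [ 623.7 -392.5]
   scene 3 [ 639.  -204.1]
   side 3 [ 616.3 -392.1]
   side 3 [ 389.4 -371.3]
   side 3 [ 404.  -184.8]
   side 3 [ 632.2 -201.8]
```

The two fixed cameras disagree by about 9 mm, so I'll refine from the wrist camera close above the case and the stand.

Run:
```python
from h import *
import pickle
for a in(-.22,-.22+np.pi):
  for p in((467,277,330),(596,0,330),(514,-288,330)):
    q=solve_ik(p,down(a)); print(a,p,None if q is None else np.round(q,2))
A=-.22+np.pi
if solve_ik((467,277,330),down(A)) is None or solve_ik((596,0,330),down(A)) is None: A=-.22
a=[]
try:
  for p,A2 in (((596,0,330),A-.05),((467,277,330),A)):
    move_ptp(p,down(A2)); c=cam('wrist'); a.append(c); print(state()['time'],-c['R'].T@c['t'],c['R'][2],c['f'],state()['tcp_pos'])
except Unreachable as e: print(e)
pickle.dump(a,open('w.pkl','wb'))
o=np.hstack([cv2.resize(c['img'],(400,300))for c in a]); cv2.imwrite('pics/w.png',o[...,::-1])
```

```text
-0.22 (467, 277, 330) [0.38 0.24 0.21 1.55 0.   2.17]
-0.22 (596, 0, 330) [-0.14  0.34  0.35  1.59  0.    1.65]
-0.22 (514, -288, 330) [-0.65  0.32  0.33  1.58  0.    1.14]
2.921592653589793 (467, 277, 330) [ 0.38  0.24  0.21  1.55  0.   -0.97]
2.921592653589793 (596, 0, 330) [-0.14  0.34  0.35  1.59  0.   -1.49]
2.921592653589793 (514, -288, 330) [-0.65  0.32  0.33  1.58  0.   -2.  ]
2.5833 [576.26854021 -66.63193815 462.02203909] [ 0.07394257  0.26559738 -0.96124426] 333.3634352196353 [595.98441414  -0.66031444 329.88993376]
3.8 [451.31887066 209.42345494 462.06455087] [ 0.06072402  0.26881434 -0.96127595] 333.3634352196353 [467.82252084 276.09777962 329.83434174]
```

View pics/w.png

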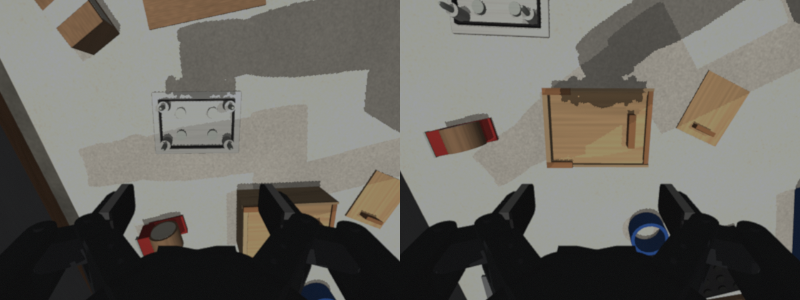

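The wrist views show the stand at about (313,196) and the case at about (317,205) in full-resolution pixels. I'll enlarge both.

Run:
```python
import pickle,cv2
a=pickle.load(open('w.pkl','rb'))
for c,(u,v,w,h),k,n in((a[0],(235,140,160,112),5,'ws'),(a[1],(225,130,190,142),4,'wc')):
    o=cv2.convertScaleAbs(cv2.resize(c['img'][v:v+h,u:u+w,::-1],None,fx=k,fy=k,interpolation=cv2.INTER_CUBIC),alpha=1.3)
    for i in range(0,w,5): cv2.line(o,(i*k,0),(i*k,6 if i%10 else 12),(0,0,255),1); i%20 or cv2.putText(o,str(u+i),(i*k+2,22),0,.4,(0,0,255),1)
    for i in range(0,h,5): cv2.line(o,(0,i*k),(6 if i%10 else 12,i*k),(0,0,255),1); i%20 or cv2.putText(o,str(v+i),(13,i*k+4),0,.4,(0,0,255),1)
    cv2.imwrite('pics/%s.png'%n,o)
```

```text
(no output)
```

View pics/ws.png

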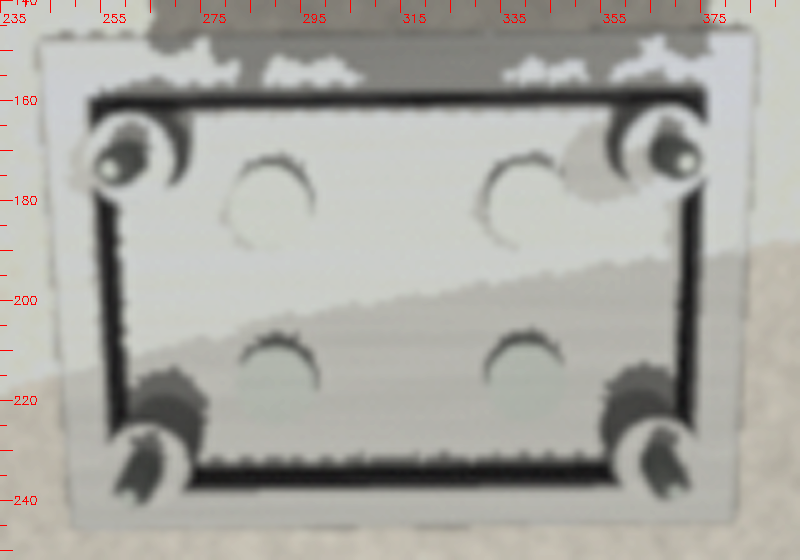

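View pics/wc.png

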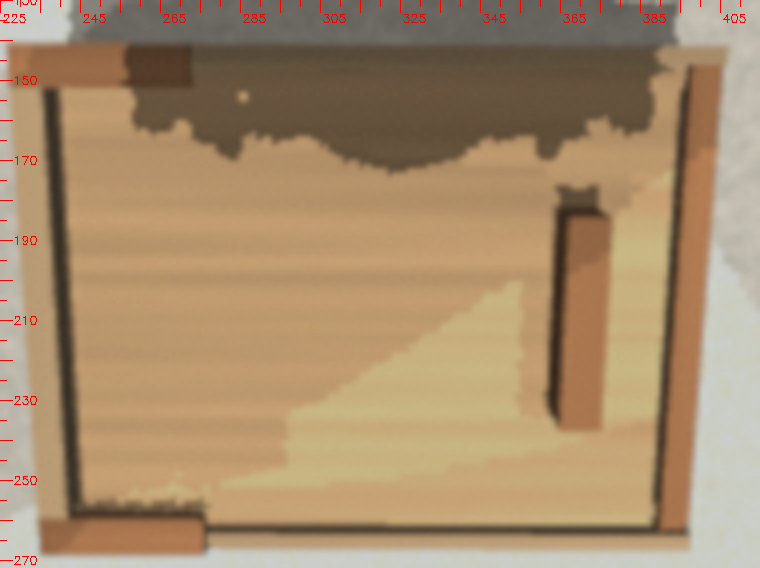

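```bash
cat > fit.py <<'E'
from h import *
from scipy.optimize import least_squares
def fit(c,M,px,x0,free=False):
    M=np.array(M,float);px=np.array(px,float)
    def r(p):
        s,k=np.sin(p[2]),np.cos(p[2]); W=np.column_stack([p[0]+k*M[:,0]-s*M[:,1],p[1]+s*M[:,0]+k*M[:,1],M[:,2]+(p[3] if len(p)>3 else 0)])
        C=W@c['R'].T+c['t']; return (C[:,:2]/C[:,2:]*c['f']+[c['cx'],c['cy']]-px).ravel()
    s=least_squares(r,list(x0)+([0] if free else []),loss='soft_l1'); return s.x,r(s.x).reshape(-1,2)
E
python3 - <<'E'
from fit import *
import pickle
np.set_printoptions(suppress=True,precision=2)
a=pickle.load(open('w.pkl','rb'))
print(a[0]['cx'],a[0]['cy'])
sx=[(66,-39),(-66,-39),(66,39),(-66,39)]; bx=[(95,-68),(-95,-68),(-95,68),(95,68)]
M=[(*p,75) for p in sx]+[(*p,8) for p in bx]+[(*p,45) for p in sx]
px=[(256.6,174),(372.2,172),(261.6,239),(370.6,238),(243.4,147.4),(386,146),(382.4,244.6),(250,245.4),(262,172.6),(368,170),(265.4,233),(365.4,232)]
for f in(0,1):
  for s in (0,4,8):
    e=[12,12,12] 
    sl=slice(0,12) if s==0 else (slice(0,4) if s==4 else slice(4,8))
    p,r=fit(a[0],M[sl],px[sl],(596,0,-.27),f); print('stand',p,abs(r).max(), r.round(1).tolist() if s==0 else '')
M=[(100,-75,80),(100,75,80),(50,-75,80),(50,75,80),(-60,0,98)]; px=[(227,141),(235.5,268.2),(273,141),(276.3,268.2),(371,210.5)]
M2=M[:4]+[(-100,-75,70)]; px2=px[:4]+[(407,141.5)]
M3=M2+[(-60,0,98)]; px3=px2+[(371,210.5)]
for m,q in((M2,px2),(M3,px3)):
  for f in(0,1):
    p,r=fit(a[1],m,q,(467,277,-.22),f); print('case',p,r.round(1).tolist())
h=ray(a[1],371,210.5,98);print('handle',h)
w=cloud(a[1]);print('handle z depth',np.nanmedian(w[195:225,368:374,2]),'lid z',np.nanmedian(w[180:240,270:330,2])); 
w=cloud(a[0]);print('base z',np.nanmedian(w[190:200,270:350,2]),'bench',np.nanmedian(w[260:280,200:240,2]))
E
```

```text
314.2844422669791 239.7068095089419
stand [594.12   1.92  -0.26] 1.32102302601686 [[0.5, -0.1], [0.5, 0.3], [-0.5, 0.5], [-0.1, 0.0], [-1.3, 0.0], [1.0, -0.7], [0.2, 0.0], [-0.8, 1.0], [-0.8, -0.8], [0.6, 0.3], [-0.7, 0.1], [1.3, -0.3]]
stand [594.21   1.7   -0.25] 0.5165281827434001 
stand [593.67   2.07  -0.26] 1.5404304603893024 
stand [594.21   2.5   -0.26  -3.81] 1.1883936372038306 [[1.2, 0.1], [-0.0, 0.5], [0.0, 0.1], [-0.6, -0.3], [-0.6, 0.4], [0.4, -0.2], [-0.3, -0.3], [-0.3, 0.6], [-0.3, -0.6], [0.2, 0.6], [-0.3, -0.2], [0.9, -0.5]]
stand [594.22   1.81  -0.25  -0.7 ] 0.4405741990665035 
stand [593.96   2.6   -0.26  -5.07] 0.5754321816986021 
case [463.25 280.21  -0.23] [[0.3, -0.5], [0.0, 0.3], [-0.2, -0.2], [0.1, 0.5], [-0.2, 0.0]]
case [463.31 280.25  -0.23  -0.6 ] [[0.4, -0.4], [0.1, 0.2], [-0.2, -0.2], [0.1, 0.4], [-0.4, 0.1]]
case [463.35 279.98  -0.22] [[0.1, -0.6], [-0.1, 0.2], [-0.4, -0.4], [0.0, 0.4], [-0.3, -0.3], [0.9, 0.9]]
case [463.49 280.11  -0.22  -1.45] [[0.3, -0.4], [0.1, -0.0], [-0.4, -0.2], [0.1, 0.1], [-0.8, -0.1], [0.6, 0.8]]
handle [405.63 292.09  98.  ]
handle z depth 98.31167408654429 lid z 70.44122927879589
base z 8.419735966488739 bench 0.4286705916148471
```

Wrist fits are consistent: case (463.3, 280.1, -0.228), stand (594.2, 1.9, -0.255), handle at (405.3, 292.8), and depth heights match the given sizes. Now to grasp the lid, tilt it, slide it and lift it off.

```bash
cat >> h.py <<'E'
CASE=np.array([463.3,280.1]); CY=-.228; PAD=np.array([514,-288.]); PY=-.083
STAND=np.array([594.2,1.9]); SY=-.256
def rz(a): return np.array([[np.cos(a),-np.sin(a),0],[np.sin(a),np.cos(a),0],[0,0,1]])
def ry(a): return np.array([[np.cos(a),0,np.sin(a)],[0,1,0],[-np.sin(a),0,np.cos(a)]])
def st(m=''):
    s=state(); print(m,round(s['time'],2),np.round(s['tcp_pos'],1),'F',np.round(s['force'],1),'w',round(s['width'],1))
E
python3 - <<'E'
from h import *
H=np.array([405.3,292.8]); D=down(CY+np.pi)
gripper_to(50)
move_l((*H,130),D); move_l((*H,85),D,60); st('at')
gripper_to(5,60); st('grip')
T=np.array([*H,85]); C=rz(CY); piv=np.append(H,64)+C@[148,0,0]
th=.07
Rw=C@ry(th)@C.T
T1=piv+Rw@(T-piv)+[0,0,.7]; D1=Rw@D
move_l(T1,D1,30); st('tilt')
T2=T1+C@[-25,0,0]; move_l(T2,D1,60); st('slide25')
T3=T1+C@[-58,0,0]; move_l(T3,D1,60); st('slide58')
T4=T3+[0,0,60]; move_l(T4,D1,80); st('up')
save(cam('scene'),'s1.png'); save(cam('side'),'s2.png')
a=cv2.imread('pics/s1.png')[120:270,250:450]; b=cv2.imread('pics/s2.png')[220:370,220:420]
cv2.imwrite('pics/s.png',np.hstack([cv2.resize(a,(400,300)),cv2.resize(b,(400,300))]))
E
```

```text
at 6.69 [405.5 292.9  85.2] F [-0.3 -0.5  0.2] w 50.1
grip 7.12 [405.5 292.9  85.5] F [-0.6 -0.8  5.6] w 10.9
tilt 7.65 [407.1 292.2  95.6] F [ 0.3  0.1 -0.3] w 10.8
slide25 8.22 [382.5 298.2  96.2] F [-0.5  0.3 -1.2] w 11.2
slide58 8.92 [350.6 305.6  96.1] F [ 1.  -0.8 -1.6] w 10.9
up 9.82 [350.4 305.4 155.6] F [ 0.3  0.  -1.1] w 10.9
```

View pics/s.png

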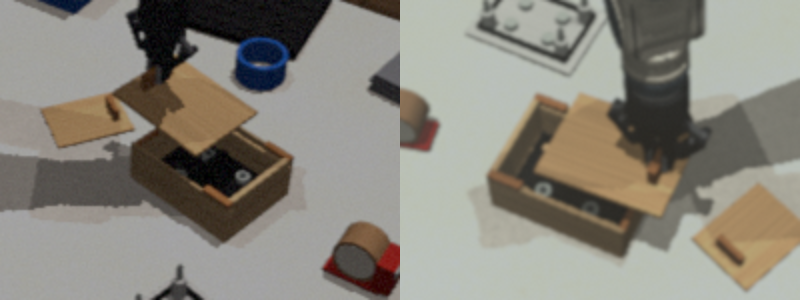

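The lid is off, gripped and tilted over the case (scene crop around (180,100)), and the tray is visible inside. Next is the pad.

Run:
```python
from h import *
C=rz(CY); s=state()
D=down(CY+np.pi)
move_l(np.array(s['tcp_pos'])+[0,0,60],D,120)
D=down(PY+np.pi); H=np.append(PAD,0)+rz(PY)@[-59.5,0,0]
move_ptp(H+[0,0,130],D); st('over pad')
move_l(H+[0,0,60],D,100); move_l(H+[0,0,24.7],D,40); hold(.2); st('down')
gripper_to(40); st('open'); move_l(H+[0,0,130],D,150); st()
# tray look, same orientation as stand look
p=(467,277,330); move_ptp(p,down(CY+np.pi)); hold(.15); c=cam('wrist'); st('look')
import pickle; pickle.dump(c,open('t.pkl','wb')); 
k=4;u,v,w,h=225,130,190,142
o=cv2.convertScaleAbs(cv2.resize(c['img'][v:v+h,u:u+w,::-1],None,fx=k,fy=k,interpolation=cv2.INTER_CUBIC),alpha=1.6)
for i in range(0,w,5): cv2.line(o,(i*k,0),(i*k,6 if i%10 else 12),(0,0,255),1); i%20 or cv2.putText(o,str(u+i),(i*k+2,22),0,.4,(0,0,255),1)
for i in range(0,h,5): cv2.line(o,(0,i*k),(6 if i%10 else 12,i*k),(0,0,255),1); i%20 or cv2.putText(o,str(v+i),(13,i*k+4),0,.4,(0,0,255),1)
cv2.imwrite('pics/t.png',o)
# pad/lid check from scene and side
import colorsys
for n in('scene','side'):
    q=cam(n); save(q,'p_'+n+'.png')
a=cv2.imread('pics/p_scene.png')[280:430,180:340]; b=cv2.imread('pics/p_side.png')[130:230,270:400]
cv2.imwrite('pics/p.png',np.hstack([cv2.resize(a,None,fx=2.5,fy=2.5),cv2.copyMakeBorder(cv2.resize(b,None,fx=3,fy=3),0,75,0,0,0)]))
```

```text
over pad 12.72 [ 455.  -282.3  130.2] F [-0.2 -0.3 -0.6] w 11.0
down 14.8 [ 454.8 -283.1   24.7] F [-0.3  0.1 -2.2] w 11.0
open 15.19 [ 454.8 -283.1   24.8] F [-0.3  0.3 -0.5] w 40.0
 16.04 [ 454.4 -282.8  129.2] F [-0.2  0.2 -0.3] w 39.6
look 18.38 [467.3 276.4 329.8] F [-0.  -0.1  0.3] w 39.7
```

View pics/t.png

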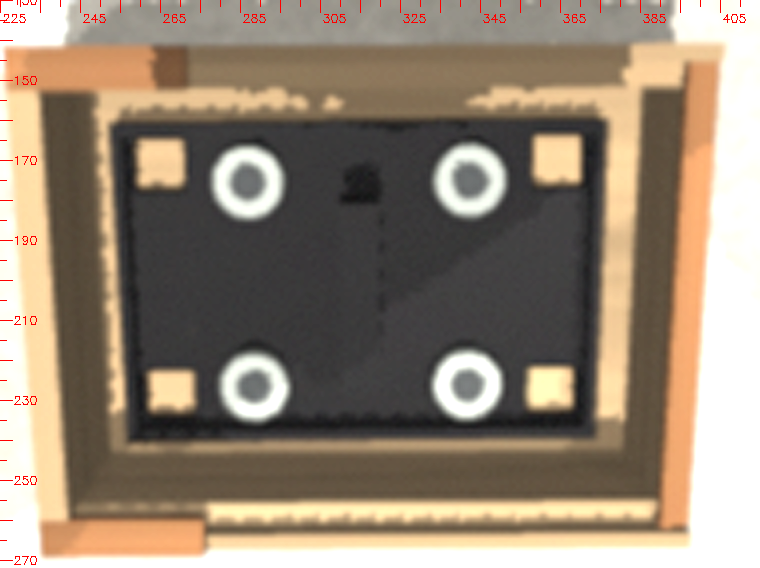

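View pics/p.png

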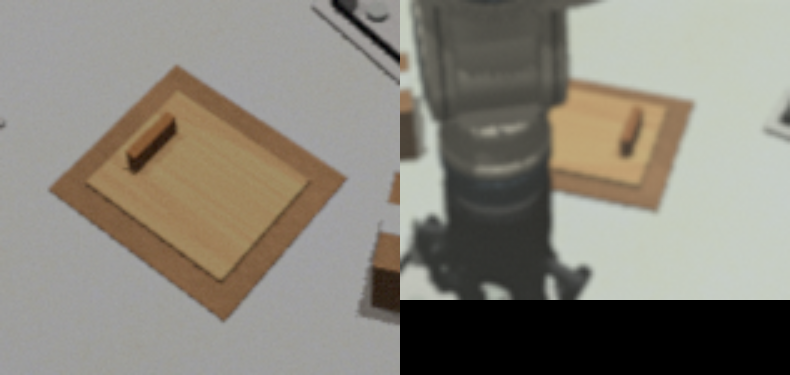

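The lid lies centred on the pad, handle up, with even margins. The tray's corner holes are at px (265,170), (364,170), (268,228) and (363,227).

Run:
```python
from fit import *
import pickle
np.set_printoptions(suppress=True,precision=3)
c=pickle.load(open('t.pkl','rb'))
q=[(66,-39),(-66,-39),(66,39),(-66,39)]; e=[(80,-53),(-80,-53),(80,53),(-80,53)]
a=[(265,170.5),(364.25,170),(267.75,227.75),(362.75,226.75)]; b=[(252.75,160.5),(377,159.5),(257,240),(373.75,239.5)]
for M,p in(([(*x,10) for x in q],a),([(*x,14) for x in q],a),([(*x,25) for x in e],b),([(*x,11) for x in q]+[(*x,25) for x in e],a+b)):
    x,r=fit(c,M,p,(463,280,-.22)); print(x,r.round(1).tolist())
w=cloud(c); z=w[...,2]; m=(z>45)&(z<62)&(np.hypot(w[...,0]-463,w[...,1]-280)<60); print('handle top pts',m.sum(),np.nanmean(w[m],0) if m.any() else '', np.nanmedian(z[m]))
# handle bar principal extents in tray frame
if m.any():
    l=(w[m]-[463.3,280.1,0])@rz(CY); print(np.percentile(l,[2,50,98],axis=0))
w2=cloud(pickle.load(open('w.pkl','rb'))[0]);
```

```text
[466.103 280.301  -0.22 ] [[0.1, 0.2], [0.1, -0.2], [0.1, -0.1], [-0.3, 0.1]]
[465.965 279.729  -0.22 ] [[-0.3, -0.0], [0.5, -0.4], [-0.3, 0.1], [0.1, 0.4]]
[465.881 280.346  -0.222] [[-0.6, -0.1], [0.6, 0.0], [-0.3, 0.2], [0.3, -0.0]]
[465.989 280.252  -0.221] [[0.1, 0.1], [0.3, -0.1], [0.0, -0.1], [-0.1, 0.3], [-0.7, -0.1], [0.5, -0.1], [-0.4, 0.2], [0.2, -0.1]]
handle top pts 478 [466.096 278.156  56.307] 56.38228737340009
[[ -2.307 -29.173  53.451]
 [  2.679  -1.587  56.382]
 [  8.827  28.325  58.16 ]]
```

Tray fit is (466.0, 280.2, -0.221), sitting in the case as expected. Now I'll grip and lift it, then check the hand-eye bias with the tray in the jaws.

Run:
```python
from h import *
import pickle
T=(466.0,280.2); D=down(-.221+np.pi)
gripper_to(45)
move_l((*T,130),D,200); move_l((*T,50),D,100); move_l((*T,36),D,40); hold(.15); st('at')
gripper_to(5,90); st('grip')
move_l((*T,46),D,40); st('lift'); move_l((*T,190),D,110); hold(.3); st('up')
c=cam('wrist'); pickle.dump((c,state()),open('g.pkl','wb'))
print('tilt',np.round(state()['orientation'],3).tolist())
o=cv2.convertScaleAbs(c['img'][...,::-1],alpha=1.8)[160:420,100:540]; o=cv2.resize(o,None,fx=1.8,fy=1.8,interpolation=cv2.INTER_CUBIC)
for i in range(0,440,20): cv2.putText(o,str(100+i),(int(i*1.8),10),0,.35,(0,0,255),1); cv2.line(o,(int(i*1.8),12),(int(i*1.8),18),(0,0,255),1)
for i in range(0,260,20): cv2.putText(o,str(160+i),(0,int(i*1.8)+4),0,.35,(0,0,255),1)
cv2.imwrite('pics/g.png',o)
```

```text
at 21.45 [466.1 280.3  36.2] F [-0.1  0.6 -0.2] w 45.0
grip 21.85 [466.2 280.3  36.4] F [ 0.2 -1.4  5.1] w 10.8
lift 22.25 [466.1 280.2  46.1] F [ 0.6  0.6 -3. ] w 10.6
up 24.01 [465.9 280.2 189.7] F [ 0.8  0.  -2.8] w 10.9
tilt [[-0.219, -0.976, -0.0], [-0.976, 0.219, -0.0], [0.0, 0.0, -1.0]]
```

View pics/g.png

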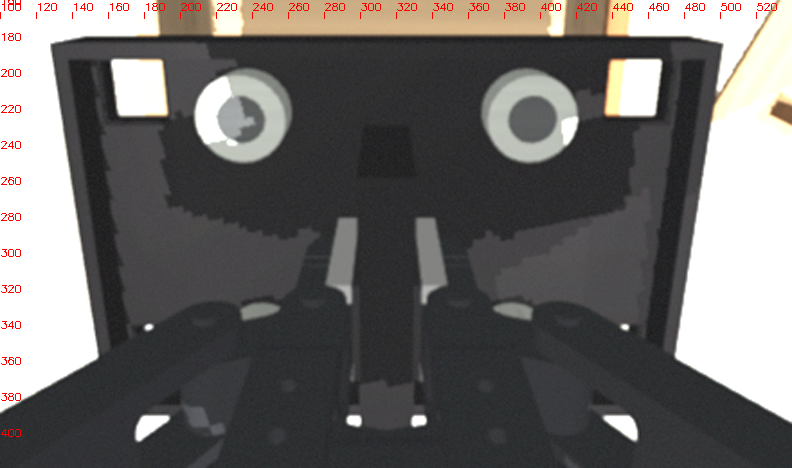

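The tray is held square and symmetric in the jaws, with holes at px (178,208) and (452,208). I'll fit its apparent pose relative to the TCP.

Run:
```python
from fit import *
import pickle
np.set_printoptions(suppress=True,precision=3)
c,s=pickle.load(open('g.pkl','rb'))
Z=159.5
M=[(66,-39,Z+4),(-66,-39,Z+4),(80,-53,Z+19),(-80,-53,Z+19)];p=[(177.8,208.3),(452.2,208.3),(129.4,184.4),(500.6,184.4)]
for f in(0,1):
  for k in(2,4):
    x,r=fit(c,M[:k] ,p[:k],(466,280,-.221),f and k>2); d=rz(x[2]).T@np.array([x[0]-s['tcp_pos'][0],x[1]-s['tcp_pos'][1],0]); print(x,'tray-tcp in tray frame',d[:2],r.round(1).tolist())
```

```text
[464.361 280.358  -0.22 ] tray-tcp in tray frame [-1.602 -0.183] [[0.1, -0.0], [-0.1, -0.0]]
[464.492 280.918  -0.22 ] tray-tcp in tray frame [-1.597  0.392] [[0.2, 1.2], [-0.2, 1.2], [-1.7, -0.7], [1.8, -0.7]]
[464.361 280.358  -0.22 ] tray-tcp in tray frame [-1.602 -0.183] [[0.1, -0.0], [-0.1, -0.0]]
[464.53  280.989  -0.22   -1.047] tray-tcp in tray frame [-1.575  0.469] [[1.0, 0.9], [-1.1, 0.9], [-0.4, -0.7], [0.4, -0.8]]
```

The camera reads about 1.6 mm low along tray x, which agrees with the fixed-camera average. I'll apply that correction, hover just above the pins and look through the holes.

Run:
```python
from h import *
import pickle
SY=-.255; D=down(SY+np.pi); P=np.append(STAND,0)+rz(SY)@[1.6,0,0]
move_l(P+[0,0,190],D,180); move_l(P+[0,0,111],D,90); hold(.3); st('hover')
c=cam('wrist'); pickle.dump((c,state()),open('hv.pkl','wb'))
k=6
def cr(u,v,w=65,h=70):
    o=cv2.resize(cv2.convertScaleAbs(c['img'][v:v+h,u:u+w,::-1],alpha=1.4),None,fx=k,fy=k,interpolation=cv2.INTER_CUBIC)
    for i in range(0,w,5): cv2.line(o,(i*k,0),(i*k,8),(0,0,255),1); i%10 or cv2.putText(o,str(u+i),(i*k,20),0,.4,(0,0,255),1)
    for i in range(0,h,5): cv2.line(o,(0,i*k),(8,i*k),(0,0,255),1); i%10 or cv2.putText(o,str(v+i),(10,i*k+4),0,.4,(0,0,255),1)
    return o
cv2.imwrite('pics/hv.png',np.hstack([cr(145,172),cr(420,172)]))
```

```text
hover 27.24 [595.9   1.5 111.4] F [-0.6 -0.4 -2.9] w 10.6
```

View pics/hv.png

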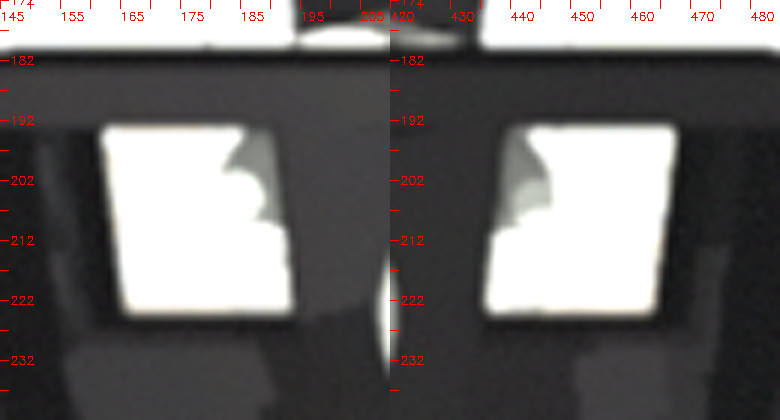

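The pin tips show through the holes at about (185.5,204.8) and (443.7,205), symmetric about u=314.6 against 314.8 for the holes. Now the numeric offset.

Run:
```python
from fit import *
import pickle
np.set_printoptions(suppress=True,precision=2)
c,s=pickle.load(open('hv.pkl','rb')); Z=s['tcp_pos'][2]-30.2; SY=-.255
q=[(66,-39),(-66,-39)]
# hole: far(top image) edge & near edge; rays through outer corners: bottom face outer edge, top face inner edge
for z in(2,4,6):
  x,r=fit(c,[(*a,Z+z) for a in q],[(178,208.7),(451.5,208.7)],(594,2,SY)); y,r2=fit(c,[(*a,75) for a in q],[(185.5,204.8),(443.7,205)],(594,2,SY))
  print(Z,'tray',x,'stand',y,'stand-tray in frame',(rz(SY).T@np.append(y[:2]-x[:2],0))[:2],y[2]-x[2],r.round(1).tolist(),r2.round(1).tolist())
# hole's v edges: 193..224.5 ; check scale
for v in(193,224.5):
  for z in(0,8): print(v,z,(rz(SY).T@(ray(c,178,v,Z+z)-np.append(x[:2],0)))[:2])
```

```text
81.0202880684252 tray [594.55   2.18  -0.25] stand [594.55   1.77  -0.25] stand-tray in frame [ 0.1  -0.39] -0.0007941006194967515 [[1.4, -0.1], [-1.4, -0.1]] [[-0.2, 0.0], [0.2, 0.0]]
81.0202880684252 tray [594.48   1.87  -0.25] stand [594.55   1.77  -0.25] stand-tray in frame [ 0.1  -0.08] -0.0007935022972228034 [[-0.3, 0.0], [0.3, 0.0]] [[-0.2, 0.0], [0.2, 0.0]]
81.0202880684252 tray [594.4    1.54  -0.25] stand [594.55   1.77  -0.25] stand-tray in frame [0.09 0.27] -0.0007932544455128143 [[-2.0, 0.1], [2.0, 0.1]] [[-0.2, 0.0], [0.2, 0.0]]
193 0 [ 66.68 -45.62]
193 8 [ 63.4  -46.75]
224.5 0 [ 68.45 -29.84]
224.5 8 [ 65.08 -31.75]
```

Aligned within 0.4 mm. Lowering and seating.

Run:
```python
from h import *
import pickle
SY=-.255; D=down(SY+np.pi); p=np.array(state()['tcp_pos']); P=np.append(STAND,0)+rz(SY)@[1.6,0,0]
for z in(100,88,80,77,76,75.5,75):
    move_l(P+[0,0,z],D,40 if z>80 else 15); s=state(); st(z)
    if s['force'][2]>4: break
hold(.2); st('pre'); gripper_to(40); st('open')
move_l(P+[0,0,200],D,150); hold(.2); st()
c=cam('wrist'); pickle.dump(c,open('f.pkl','wb'))
w=cloud(c); fl=(w-np.append(STAND,0)-rz(SY)@[1.6,0,0])@rz(SY)
# tray level: plane fit to the floor (z 8 above 45 = 53)
m=(abs(fl[...,0])<75)&(abs(fl[...,1])<48)&(abs(fl[...,2]-53)<5); A=np.c_[fl[m][:,:2],np.ones(m.sum())]
print('floor pts',m.sum(),np.linalg.lstsq(A,fl[m][:,2],rcond=None)[0],np.median(fl[m][:,2]))
save(c,'f.png'); cv2.imwrite('pics/fc.png',cv2.convertScaleAbs(cv2.resize(c['img'][80:380,120:520,::-1],None,fx=2,fy=2),alpha=1.4))
```

```text
100 27.72 [595.5   1.5  99.6] F [-0.8 -0.6 -1.2] w 10.4
88 28.17 [595.6   1.5  87.7] F [ 0.1 -0.1 -2.9] w 10.9
80 28.85 [595.7   1.5  80. ] F [ 0.   0.  -1.9] w 10.8
77 29.2 [595.7   1.5  76.9] F [-0.1 -0.1 -2.7] w 10.7
76 29.45 [595.7   1.5  75.9] F [ 0.5 -0.5 -1.4] w 10.7
75.5 29.7 [595.7   1.5  75.5] F [ 0.4  0.5 -2.5] w 10.8
75 29.95 [595.8   1.5  75.4] F [-1.3 -0.3  3.3] w 10.6
pre 30.15 [595.8   1.5  75.4] F [-3.   0.8  4.6] w 10.9
open 30.54 [595.8   1.5  74.8] F [ 0.3  0.7 -0. ] w 40.1
 31.73 [595.5   1.5 199.1] F [-0.3  0.4  0.4] w 39.9
floor pts 14307 [ 9.14835707e-04 -5.98938731e-04  5.34591659e+01] 53.45113727501972
```

```bash
python3 -c "
from h import *
st(); job_done()"
```

```text
31.77 [595.5   1.5 199.3] F [ 0.8 -0.2  0.1] w 40.3
the job is handed in; nothing more can be done
```

The job is done and handed in at 31.8 s of the 64 s allowed. I tilted the lid over the lip, slid it out and laid it on the pad. Then I lifted the tray out level, seated it on the left-hand stand and let go.

**Lid:** the picture taken after release shows it flat with the handle up, centred on the pad to within about 3 mm.

**Tray:** just before lowering, the two pin tips I could see through the holes lined up to within 0.4 mm. It went down without resistance until contact at seat height, at under 5 N. Afterwards the depth reading put the tray floor at 53.5 mm, where 53 mm is expected, with a tilt under 0.001 rad.

**Checks that disagreed or failed:**
- The scene and side cameras disagreed by about 9 mm, so I relied on the wrist camera.
- The wrist camera read about 1.6 mm off, which I measured with the tray in the jaws and corrected.
- The last picture could not be viewed because the 12-picture limit was reached, so the final seating was checked only by depth and force.
- I did not re-measure the carton, dispenser and tape roll at the end. No move was aimed at them and no contact forces were seen.

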